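Fetch the skin magnifier from behind the tube rack and put it in its fitted tray

TASK

The hand-held skin magnifier lies at the back of the storage bay, behind the empty white tube rack. Lift the rack out and stand it aside on the table clear of the bay, then take out the magnifier and lay it fully down in the matching recess of its fitted tray, round head in the round end. Then stand the rack back in the bay exactly where it was, upright and facing as before, and leave the other things on the table alone.

Things in the scene. Friction and masses are not known exactly. Their poses are not given: they have to be found in the camera images.
- bay: Plain metal storage bay fixed to the table: floor 170 (x) x 188 (y) x 4 mm; 4 mm walls: back at +x, top 32 mm above the table, sides at +-y, top 24 mm; front (-x) open. Origin: centre of underside. The rack's centre stands at about x = -0.043, y = 0; the magnifier lies behind it at x = 0.019, along y, 5 to 11 mm from the rack and 45 mm (handle) from the back wall.
- rack: The blocker: empty white tube rack, open frame 58 (x) x 120 (y) x 66 mm high, 0.1 to 0.2 kg; tape strips on it are only looks. Origin on its underside, 1 mm to +x and 9 mm to +y of the frame's centre; z up, y along the bay's y. Grip from above across the 58 mm, on the solid upper frame (top 11 mm), fingers above the magnifier (its top is 36 mm above the table).
- rack_top (a point): Centre of the rack frame's top, 66 mm above its underside (70 mm above the table when it stands in the bay). Axes as the rack.
- magnifier: Hand-held skin magnifier lying flat, lens up, 150 mm long (y), 32 mm high, 0.11 to 0.22 kg. Round white head with lens, 46 mm across, centred at y = 0.052; straight grey handle 32 mm wide, y = -0.075 to 0.036. Lower 5 mm bevelled by 2.5 mm. Origin: underside, mid-length; z up. In the bay its y lies along the bay's y, underside 4 mm above the table.
- magnifier_head (a point): Underside of the magnifier below the centre of its round head.
- magnifier_tail (a point): Underside of the magnifier 15 mm from the handle's free end.
- magnifier_grip (a point): Best grip point: middle of the handle near the centre of mass, 16 mm above the underside, at magnifier y = -0.008. Pinch across the 32 mm width (along magnifier x). Here the tray has its finger gap.
- tray: Fitted tray fixed to the table, 96 (x) x 196 (y) mm, grey insert, top 17 mm high, white rim 19 mm. Keyhole recess, floor 4 mm above the table, 3 mm clearance round the magnifier: round end 52 mm across at y = 0.052, ends at y = +-0.078. Finger gap y = -0.030 to 0.014, open over the full width down to the floor. Origin: centre of underside; seated, the magnifier has the same x, y and axes.
- tray_head (a point): Floor of the recess at the centre of its round end.
- tray_tail (a point): Floor of the recess below where point magnifier_tail comes to lie.
- gel_bottle: Bystander: white pump bottle, 66x58x188 mm, standing behind the work. Origin: centre of the underside.
- plaster_roll: Bystander: roll of plaster, 41 mm across, 25 mm high. Origin: centre of the underside.
- tape_roll: Bystander: roll of tape lying flat near the table's front edge, 46 mm across, 19 mm high. Origin: centre of the underside.

How it is judged:
By the outcome, as a careful person would: the job done as asked, in the order asked, and still so for the second after the job is handed in, with the robot touching nothing.
It also fails if it takes over 72 s, if anything falls off the work surface, if the arm or the gripper's body presses on something with over 40 N, if the wrist force passes 120 N, or if a joint passes its speed limit or range.

ROBOT

A 7-joint arm with a two-finger parallel gripper is mounted at the origin on a cart in front of the work surface, level with it; the furniture and walls round the work are solid. World frame = base frame: x ahead of the robot, y to its left, z up, the work surface at z = 0. Lengths are in m, angles in rad, forces in N, time in s.
With the tool pointing down it reaches from about 0.4 to 0.85 m from the base axis. Payload 4.5 kg.
Tool frame: the origin (TCP) lies at the very end of the fingers, on their centre line; the grasp point (between the pads) lies 19 mm behind it (tcp_to_grasp is the z of the grasp point in the tool frame, in m); z points along the fingers, y is the line along which they close (so a half turn about z gives the same grasp; the last joint's range is limited). The gripper opens to 88 mm and grips with 3 to 60 N. Pads are 18 mm wide; open, the fingers measure 123 mm over their backs; the gripper's body (75 mm by 187 mm) begins 45 mm behind the grasp point.
Start: joints at [1.37, 0.689, -0.195, 1.565, 0.157, 0.902, -0.215], TCP at [0.145, -0.608, 0.239] pointing down, gripper open.
Joint ranges: [-3.01, 3.01], [-0.46, 2.08], [-1.47, 1.51], [0.13, 2.56], [-1, 4.14], [0.04, 2.09], [-2.66, 2.66]. Speed limits (rad/s): [2.57, 2.57, 3.14, 3.14, 3.14, 3.14, 3.14].

INTERFACE

Orientations are given as a unit quaternion [x, y, z, w].
In Python, from plant import * gives the robot as it stands. The module is installed in compiled form; this text tells all that it offers.
- The arm moves only by the shell command python3 -m jog 'ROWS' [OPENING] [FORCE]. ROWS is JSON, a list that holds one entry, the list of rows, each a list of 6 numbers: the shift along the tool's x, y, z in m, then the turn, a rotation vector about the tool's x, y, z in rad. In form: [[[dx, dy, dz, ax, ay, az], ...]]. A call has 1 to 12 rows; each row shifts and turns the commanded pose from where the row before left it, along the tool's axes as they then stand; what a row does not reach is not made up. A row lasts 1/8 s, in which the tool goes at most 62.5 mm and 10.7 degrees, less where a joint would pass 70% of its speed; a pose out of reach is approached as far as the arm can. A call with a gripper value outside its range is refused whole. OPENING is the finger opening in m, from 0 to 0.0881, set as the call begins (- or left out, the last holds). The fingers move at their own pace and stop on an object; FORCE is the grip in N (left out, the last holds). Time passes only in rows, so rows that do not move let the fingers close. It gives the time, the measured TCP pose, the force, the opening and the grip force at its end, in the units of the state.
- get_state(): the state, without advancing time (a new reading comes with each control period).
- snapshot(name): name is "scene" or "side" or "wrist"; returns a dict with "frame" (384x512x3 uint8, red, green, blue), "mtx" (3x3 intrinsics, pixels), "xyz" and "orientation" of the camera in the world; the wrist camera has in their place "mount" (4x4, takes a point from camera to tool coordinates, whose origin is the TCP and whose axes are the flange's). Camera axes: x right, y down, z forward; pixel columns grow to the right and rows downward; lengths in m; the calibration is good to about 2 mm. A picture is of the moment at which its call begins: read the wrist's pose just before it. There is no depth.
- finish_job(): hands the job in; it is judged then, once.
The state is a dict: "clock": time; "q": joint angles; "qd": joint speeds; "joint_torque": joint torques, N m; "tool_pos": TCP position; "eef_rot": TCP orientation; "contact_force": force on the tool from outside, world axes, zero at the start; "moment": the same for the moment, N m; "opening": opening from 0.0 (shut) to 1.0 (fully open); "finger_force": force on a finger pad.
Only numpy, scipy, OpenCV 4.12 (cv2) and the standard library are available. Lean on these libraries where they do the work, as an engineer would, in place of code of your own. Each camera call takes 0.05 s, during which the arm holds its last target. There are 200 camera calls.

## Working session

There is one attempt and no reset: what is moved stays moved. The work goes in short steps, Python scripts to look and compute and a shell command to move; the robot and the scene stay as the last step left them, time stands still between calls to the robot, and variables do not carry over. Pictures are saved under pics/ and viewed, at most 10 in all, crops included, and the job is handed in when it is done.

```bash
mkdir -p pics; cat > h.py <<'E'
from plant import *
import numpy as np, cv2
from scipy.spatial.transform import Rotation as R
def save(n,s,crop=None,k=1):
    im=s["frame"][:,:,::-1]
    if crop: a,b,c,d=crop; im=im[b:d,a:c]
    cv2.imwrite("pics/"+n,cv2.resize(im,None,fx=k,fy=k,interpolation=cv2.INTER_CUBIC))
E
python3 - <<'E'
from h import *
import pickle
st=get_state(); print(st)
d={n:snapshot(n) for n in("scene","side","wrist")}
pickle.dump((st,d),open("s0.pkl","wb"))
for n in d:
    print(n,{k:np.round(v,4).tolist() for k,v in d[n].items() if k!="frame"})
save("scene0.png",d["scene"],k=1.5); save("side0.png",d["side"],k=1.5)
E
```

```text
{'clock': 0.0, 'q': array([ 1.36977648,  0.68999815, -0.19450647,  1.56632916,  0.15731255,
        0.90252021, -0.21507856]), 'qd': array([-0.00037896,  0.00148989, -0.00015294, -0.00066435,  0.00109576,
        0.00038823, -0.00038262]), 'joint_torque': array([-3.45301225e-05, -5.27556753e+01, -1.26720339e+00, -1.53424251e+01,
       -5.26776910e-02,  6.44115120e-03,  1.76034919e-04]), 'tool_pos': array([ 0.1452131 , -0.60724439,  0.23790498]), 'eef_rot': array([ 9.93108728e-01,  1.17192946e-01, -1.83542839e-04, -9.12783693e-04]), 'contact_force': array([0.51504651, 0.14053376, 0.03162521]), 'moment': array([-0.03108296,  0.01949629,  0.04554003]), 'finger_force': 0.0, 'opening': 0.9997256007298473}
scene {'mtx': [[393.3627, 0.0, 261.5387], [0.0, 393.3627, 190.1973], [0.0, 0.0, 1.0]], 'xyz': [0.1198, 0.6578, 0.6342], 'orientation': [-0.2013, 0.843, -0.4867, 0.1091]}
side {'mtx': [[377.2241, 0.0, 251.8929], [0.0, 377.2241, 193.2666], [0.0, 0.0, 1.0]], 'xyz': [0.4085, -0.9626, 0.5389], 'orientation': [0.8695, -0.0651, 0.0365, -0.4883]}
wrist {'mtx': [[331.2839, 0.0, 257.8885], [0.0, 331.2839, 191.9762], [0.0, 0.0, 1.0]], 'mount': [[0.0005, -0.9471, -0.321, 0.0848], [1.0, 0.0001, 0.0013, -0.0004], [-0.0012, -0.321, 0.9471, -0.1461], [0.0, 0.0, 0.0, 1.0]]}
```

View pics/scene0.png

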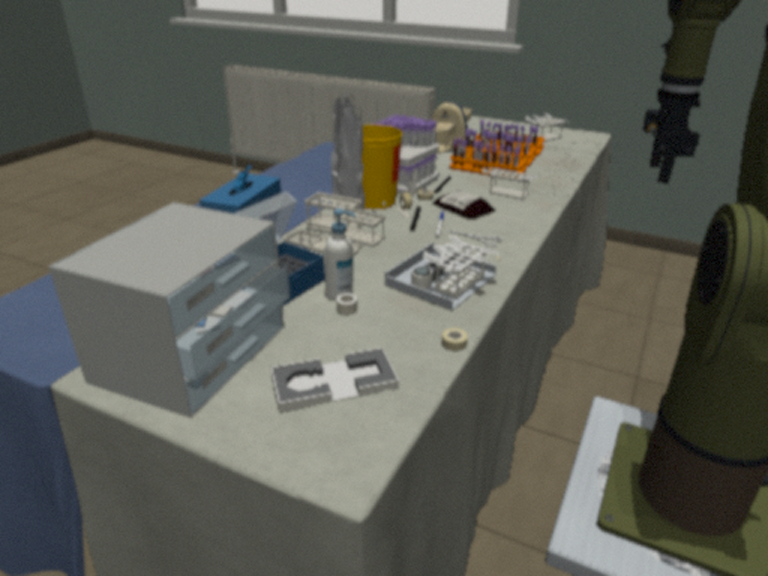

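View pics/side0.png

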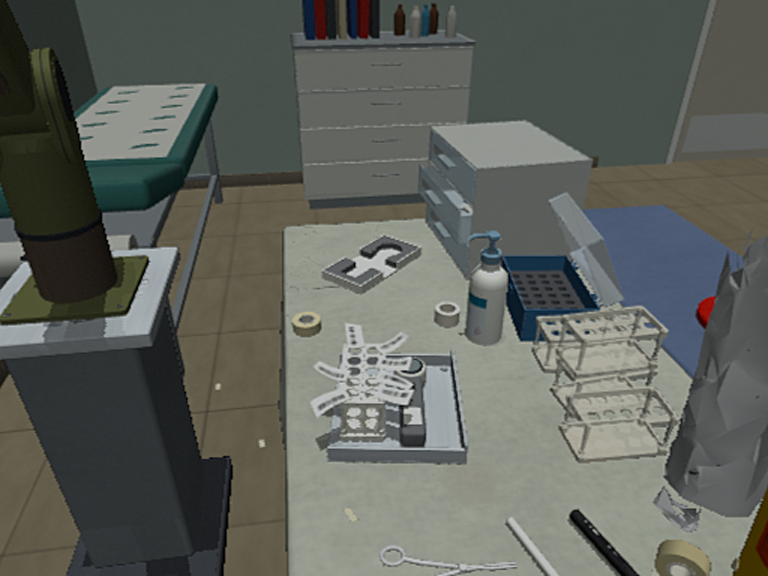

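The side view (1.5x) shows the bay at about (400,405), with the taped rack at its left (front) and the magnifier behind it, head up at (412,370). The tray is at (372,263), the tape roll at (306,323) and the bottle at (487,300). I'll localise roughly, then fly the wrist camera over.

```bash
cat >> h.py <<'E'
def proj_plane(K,Rm,t,uv,z):
    d=Rm@np.linalg.solve(K,np.r_[uv,1.]); return t+d*(z-t[2])/d[2]
def cam(s,st=None):
    K=np.array(s["mtx"])
    if "mount" in s:
        M=np.array(s["mount"]); Rt=R.from_quat(st["eef_rot"]).as_matrix()
        return K,Rt@M[:3,:3],Rt@M[:3,3]+st["tool_pos"]
    return K,R.from_quat(s["orientation"]).as_matrix(),np.array(s["xyz"])
E
python3 - <<'E'
from h import *
import pickle
st,d=pickle.load(open("s0.pkl","rb"))
c=cam(d["side"])
for n,uv,z in [("bay near back top",(466,450),.032),("bay far back top",(452,352),.032),("bay nr front",(330,460),0.0),("mag head top",(413,368),.036),("mag tail",(412,442),.02),
 ("tray L",(322,270),.019),("tray bot",(362,291),.019),("tray top",(384,237),.019),("tray R",(421,252),.019),("tape",(306,328),0),("bottle",(487,335),0),("plaster",(447,318),0),("bluebox near",(522,335),0),("scissors",(392,556),0),("table front near",(290,560),0),("table front far",(285,226),0)]:
    print(n,np.round(proj_plane(*c,np.array(uv)/1.5,z),3))
s=d["side"]; save("sidec.png",s,(190,220,330,320),5.5)
M=R.from_quat(st["eef_rot"]).as_matrix(); print(M.round(3))
E
```

```text
bay near back top [ 0.581 -0.513  0.032]
bay far back top [ 0.613 -0.328  0.032]
bay nr front [ 0.422 -0.476  0.   ]
mag head top [ 0.549 -0.361  0.036]
mag tail [ 0.523 -0.48   0.02 ]
tray L [ 0.443 -0.033  0.019]
tray bot [ 0.507 -0.119  0.019]
tray top [0.58  0.088 0.019]
tray R [0.642 0.011 0.019]
tape [ 0.405 -0.19   0.   ]
bottle [ 0.694 -0.253  0.   ]
plaster [ 0.642 -0.196  0.   ]
bluebox near [ 0.75  -0.262  0.   ]
scissors [ 0.476 -0.613  0.   ]
table front near [ 0.372 -0.602  0.   ]
table front far [0.375 0.215 0.   ]
[[ 0.973  0.233 -0.001]
 [ 0.233 -0.973  0.002]
 [-0.    -0.002 -1.   ]]
```

View pics/sidec.png

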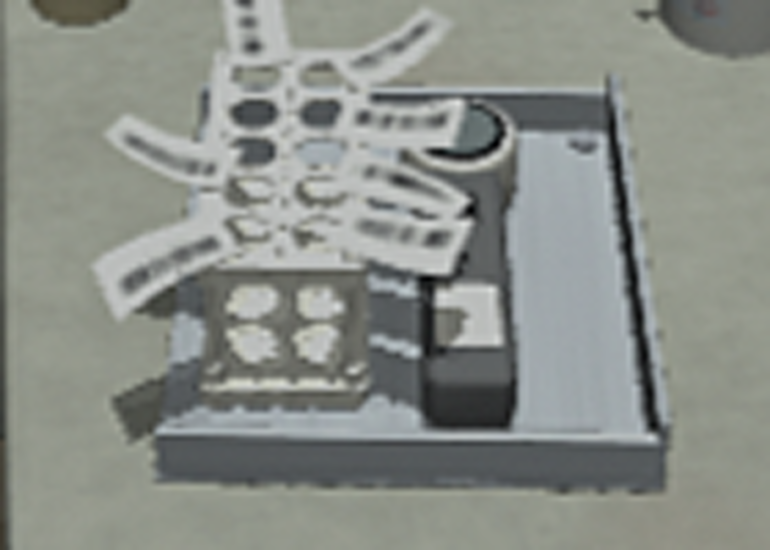

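The crop shows the rack frame at about (285,230), its tapes fanning out, the magnifier behind it with its head at (475,140) and tail at (470,400), and the bay yawed by roughly -0.17 rad. Next I move over the bay for a close look.

```bash
python3 -m jog '[[[0.0444,-0.0062,-0.0025,0,0,0],[0.0444,-0.0062,-0.0025,0,0,0],[0.0444,-0.0062,-0.0025,0,0,0],[0.0444,-0.0062,-0.0025,0,0,0],[0.0444,-0.0062,-0.0025,0,0,0],[0.0444,-0.0062,-0.0025,0,0,0],[0.0444,-0.0062,-0.0025,0,0,0],[0.0444,-0.0062,-0.0025,0,0,0],[0.0444,-0.0062,-0.0025,0,0,0]]]'
python3 -m jog '[[[0,0,0,0,0,-0.167],[0,0,0,0,0,-0.167],[0,0,0,0,0,-0.167],[0,0,0,0,0,-0.167],[0,0,0,0,0,-0.167],[0,0,0,0,0,-0.167],[0,0,0,0,0,-0.167],[0,0,0,0,0,0],[0,0,0,0,0,0]]]'
python3 - <<'E'
from h import *
import pickle
st=get_state(); w=snapshot("wrist"); pickle.dump((st,w),open("s1.pkl","wb")); save("w1.png",w,k=1.56)
print(st["tool_pos"],st["q"],R.from_quat(st["eef_rot"]).as_matrix().round(3))
E
```

```text
clock: 1.27
tool_pos: [0.5221, -0.4599, 0.2609]
eef_rot: [0.993, 0.117, -0.0, -0.0]
contact_force: [0.4, 0.1, -0.4]
opening: 1.002
finger_force: 0.0
clock: 2.4
tool_pos: [0.5209, -0.4606, 0.261]
eef_rot: [0.765, 0.645, -0.0, -0.0]
contact_force: [1.0, -0.4, 0.3]
opening: 0.998
finger_force: 0.0
[ 0.52093619 -0.46059335  0.26100202] [ 0.87558612  0.79772443 -0.46416478  1.28777309  0.36072541  1.13825594
  0.21248991] [[ 0.169  0.986 -0.   ]
 [ 0.986 -0.169  0.   ]
 [ 0.    -0.    -1.   ]]
```

View pics/w1.png

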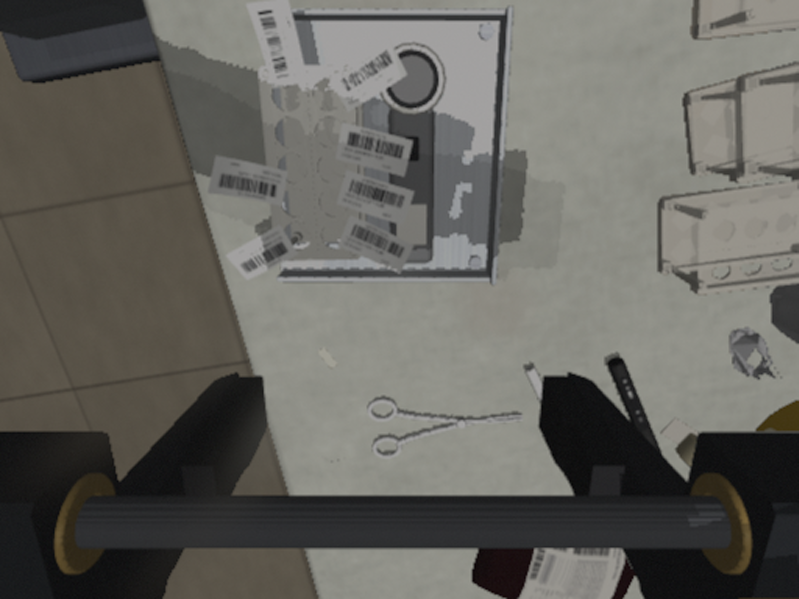

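The wrist view shows the bay, with its back wall from (511,8) to (494,283). The magnifier's head is at (412,78), and the rack frame spans about x 262–360, y 70–255. I enlarge it for corners.

```bash
python3 - <<'E'
from h import *
import pickle
st,w=pickle.load(open("s1.pkl","rb")); save("w1c.png",w,(140,0,340,187),3.2*1.25)
E
```

```text
(no output)
```

View pics/w1c.png

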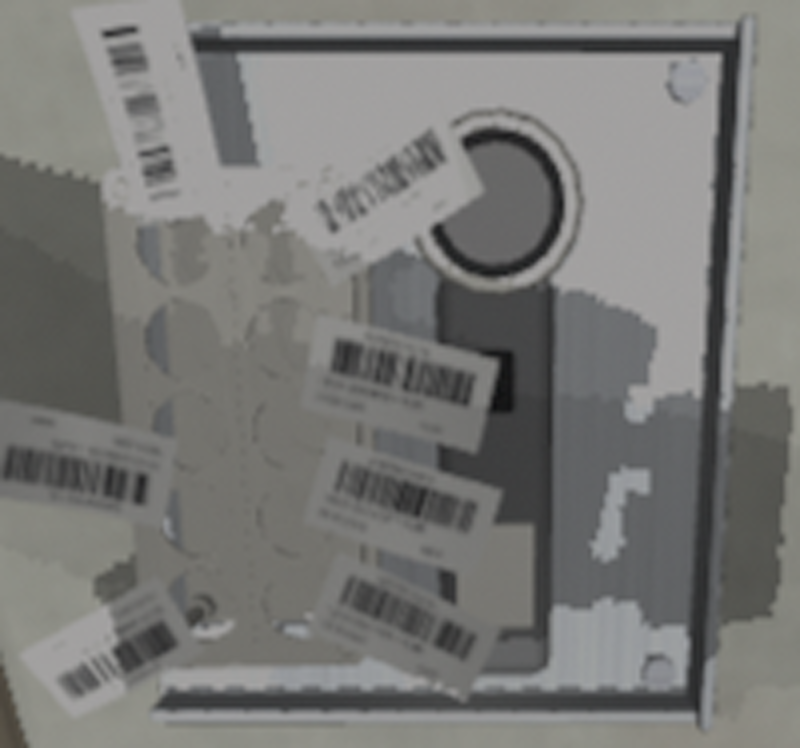

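```bash
python3 - <<'E'
from h import *
import pickle
st,w=pickle.load(open("s1.pkl","rb")); c=cam(w,st)
P=lambda u,v,z:proj_plane(*c,np.array([140+u/4-.4,v/4-.4]),z)[:2]
bf,bn=P(753,18,.032),P(705,728,.032)
y=(bf-bn)/np.linalg.norm(bf-bn); x=np.array([y[1],-y[0]])
print("len",np.linalg.norm(bf-bn),"yaw",np.arctan2(x[1],x[0]))
nw=[P(153,720,.024),P(700,722,.024)];d=nw[1]-nw[0];print("near wall yaw",np.arctan2(d[1],d[0]),nw)
fw=[P(220,25,.024),P(740,25,.024)];d=fw[1]-fw[0];print("far wall yaw",np.arctan2(d[1],d[0]))
print("width",(fw[1]-nw[1])@y)
yaw=np.arctan2(x[1],x[0]); 
cb=((bf+bn)/2@x-.085)*x + ((nw[0]+nw[1])/2@y+(fw[0]+fw[1])/2@y)/2*y
print("bay",cb, "rack0",cb-.043*x,"mag0",cb+.019*x)
rel=lambda p:np.round([(p-cb)@x,(p-cb)@y],4)
for n,a in dict(rackLf=(108,200,.07),rackLn=(140,640,.07),rackRf=(353,280,.07),rackRn=(364,450,.07),rackN=(250,665,.07),rackF=(250,168,.07),head=(502,200,.036),hrF=(553,300,.03),hrN=(545,640,.03),hlF=(438,320,.03),hlN=(438,460,.03),tailN=(500,672,.02)).items():
  p=P(*a);print(n,p.round(4),rel(p))
E
```

```text
len 0.18600161089155265 yaw -0.17761175166633036
near wall yaw -0.17311773835619465 [array([ 0.4216423 , -0.47400672]), array([ 0.58415151, -0.5024244 ])]
far wall yaw -0.16922950012456467
width 0.1864740020400276
bay [ 0.51702375 -0.3961197 ] rack0 [ 0.47470021 -0.38852248] mag0 [ 0.53572485 -0.39947661]
rackLf [ 0.4561 -0.337 ] [-0.0704  0.0475]
rackLn [ 0.4374 -0.4407] [-0.0705 -0.058 ]
rackRf [ 0.5093 -0.3639] [-0.0133  0.0303]
rackRn [ 0.5042 -0.4032] [-0.0114 -0.0093]
rackN [ 0.4641 -0.4521] [-0.0422 -0.0644]
rackF [ 0.4905 -0.3359] [-0.0368  0.0546]
head [ 0.5483 -0.35  ] [0.0227 0.0509]
hrF [ 0.558  -0.3763] [0.0368 0.0268]
hrN [ 0.5418 -0.4681] [ 0.0371 -0.0665]
hlF [ 0.5267 -0.3761] [0.006  0.0214]
hlN [ 0.5202 -0.4124] [ 0.006  -0.0155]
tailN [ 0.5271 -0.478 ] [ 0.0244 -0.0788]
```

The measurements fit together. The bay is at about (0.517,-0.396) with yaw -0.173, and the rack frame's centre is at about (0.475,-0.394). The tool yaw already matches, so I go down and grip the rack.

```bash
python3 -m jog '[[[0.0194,-0.0189,0,0,0,0],[0.0194,-0.0189,0,0,0,0],[0.0194,-0.0189,0,0,0,0],[0,0,0.04,0,0,0],[0,0,0.04,0,0,0],[0,0,0.04,0,0,0],[0,0,0.04,0,0,0],[0,0,0.03,0,0,0],[0,0,0.025,0,0,0],[0,0,0,0,0,0],[0,0,0,0,0,0]]]'
python3 -m jog '[[[0,0,0,0,0,0],[0,0,0,0,0,0],[0,0,0,0,0,0],[0,0,0,0,0,0],[0,0,0,0,0,0],[0,0,0,0,0,0]]]' 0.05 15
```

```text
clock: 3.82
tool_pos: [0.4756, -0.3942, 0.0472]
eef_rot: [0.764, 0.645, 0.0, 0.001]
contact_force: [0.7, 0.4, -0.2]
opening: 0.998
finger_force: 0.0
clock: 4.58
tool_pos: [0.4748, -0.394, 0.0466]
eef_rot: [0.764, 0.646, -0.0, 0.0]
contact_force: [-0.9, 0.4, 6.0]
opening: 0.653
finger_force: 15.0
```

```bash
python3 -m jog '[[[0,0,-0.01,0,0,0],[0,0,-0.03,0,0,0],[0,0,-0.03,0,0,0],[0.035,0.001,0,0,0,0],[0.035,0.001,0,0,0,0],[0.035,0.001,0,0,0,0],[0.035,0.001,0,0,0,0],[0.0355,0.0014,0,0,0,0],[0,0,0,0,0,0],[0,0,0,0,0,0]]]'
python3 - <<'E'
from h import *
st=get_state(); print(st["tool_pos"],st["contact_force"],st["opening"]); save("side1.png",snapshot("side"),(150,120,400,320),3)
E
```

```text
clock: 5.82
tool_pos: [0.5091, -0.2225, 0.1162]
eef_rot: [0.764, 0.646, -0.0, 0.0]
contact_force: [-0.1, -0.6, -2.9]
opening: 0.655
finger_force: 15.0
[ 0.50906055 -0.22248505  0.11624073] [-0.14478905 -0.56303086 -2.86557279] 0.6546377635465754
```

View pics/side1.png

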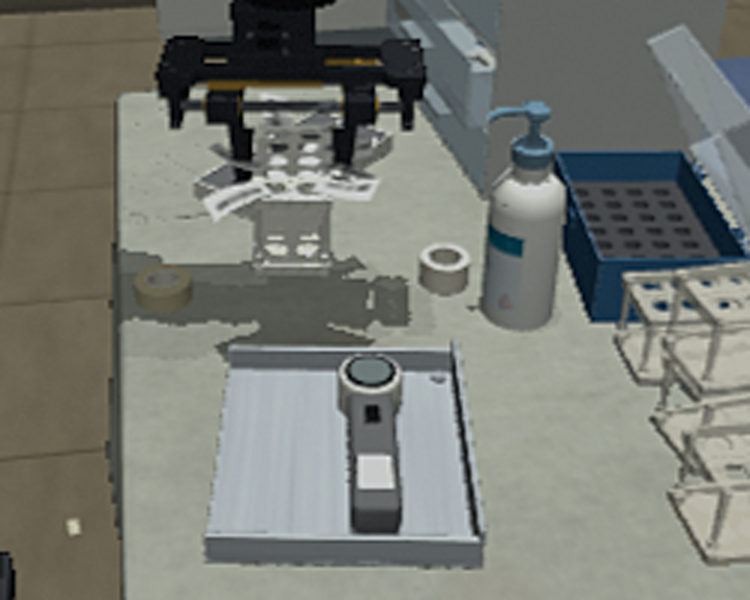

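The rack hangs level at (290,220), clear of the tape roll and bottle, and the magnifier lies uncovered in the bay. I lower and release the rack.

```bash
python3 -m jog '[[[0,0,0.03,0,0,0],[0,0,0.03,0,0,0],[0,0,0.01,0,0,0],[0,0,0.003,0,0,0],[0,0,0,0,0,0],[0,0,0,0,0,0]]]'
python3 -m jog '[[[0,0,0.001,0,0,0],[0,0,0,0,0,0]]]'
```

```text
clock: 6.62
tool_pos: [0.5099, -0.222, 0.0441]
eef_rot: [0.764, 0.646, 0.0, 0.001]
contact_force: [-0.1, -0.1, -0.5]
opening: 0.66
finger_force: 15.0
clock: 6.88
tool_pos: [0.5097, -0.2218, 0.0426]
eef_rot: [0.764, 0.646, 0.0, 0.0]
contact_force: [-0.1, -0.3, 0.2]
opening: 0.653
finger_force: 15.0
```

```bash
python3 -m jog '[[[0,0,0,0,0,0],[0,0,0,0,0,0],[0,0,0,0,0,0],[0,0,0,0,0,0],[0,0,-0.02,0,0,0],[0,0,-0.04,0,0,0],[0,0,-0.05,0,0,0],[0.03,0,-0.04,0,0,0],[0.04,0,-0.04,0,0,0],[0.04,0,0,0,0,0],[0.04,0,0,0,0,0],[0,0,0,0,0,0]]]' 0.088
python3 -m jog '[[[0,0,0,0,0,0]]]'
python3 - <<'E'
from h import *
import pickle
st=get_state(); w=snapshot("wrist"); pickle.dump((st,w),open("s2.pkl","wb")); save("w2.png",w,k=1.56)
print(st["tool_pos"],st["q"])
E
```

```text
clock: 8.38
tool_pos: [0.5348, -0.0694, 0.2327]
eef_rot: [0.761, 0.648, 0.001, -0.0]
contact_force: [0.7, -1.4, -0.8]
opening: 1.001
finger_force: 0.0
clock: 8.5
tool_pos: [0.5339, -0.0746, 0.232]
eef_rot: [0.764, 0.646, -0.001, 0.0]
contact_force: [0.5, -0.4, 0.9]
opening: 0.999
finger_force: 0.0
[ 0.5338991  -0.07455972  0.23202847] [ 0.31054459  0.60734119 -0.42047572  1.82557815  0.33883165  0.78074149
 -0.45425034]
```

View pics/w2.png

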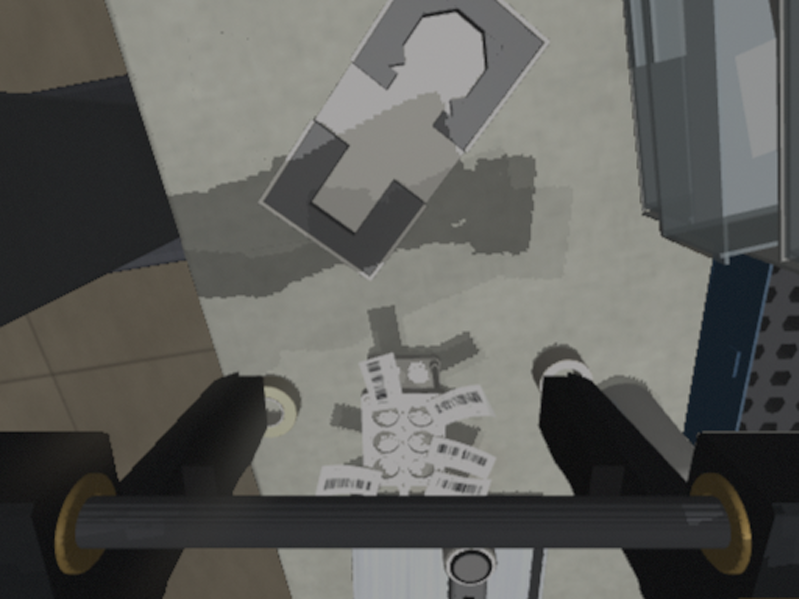

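The wrist view shows the tray with rim corners at left (262,201), bottom (371,277) and right (548,42). The round end is at (445,55), up in the picture, and the rack stands upright at (405,430).

```bash
python3 - <<'E'
from h import *
import pickle
st,w=pickle.load(open("s2.pkl","rb")); c=cam(w,st); k=1.56
def P(u,v,z): return proj_plane(*c,np.array([u,v])/k-.2,z)[:2]
L,B,Rr=P(261,201,.019),P(371,278,.019),P(549,42,.019)
a=B-L;b=Rr-B
print(L,B,Rr,np.linalg.norm(a),np.linalg.norm(b))
ya=np.arctan2(a[1],a[0]); yb=np.arctan2(b[1],b[0]); print("yaw from x edge",ya,"from y edge",yb-np.pi/2)
print("centre",(L+Rr)/2)
for n,p in dict(round=(445,52),bl=(312,203),bb=(356,233),br=(396,181),blk=(348,146)).items(): print(n,P(*p,.017).round(4))
save("w2c.png",w,(160,0,360,185),4)
E
```

```text
[ 0.44418649 -0.02489104] [ 0.508679   -0.09180577] [0.64739344 0.04120647] 0.09293473316430854 0.19218207733251988
yaw from x edge -0.803829032101811 from y edge -0.8063801470861766
centre [0.54578996 0.00815772]
round [0.5825 0.0466]
bl [ 0.4781 -0.0323]
bb [ 0.5041 -0.058 ]
br [ 0.5382 -0.0272]
blk [0.5104 0.0008]
```

View pics/w2c.png

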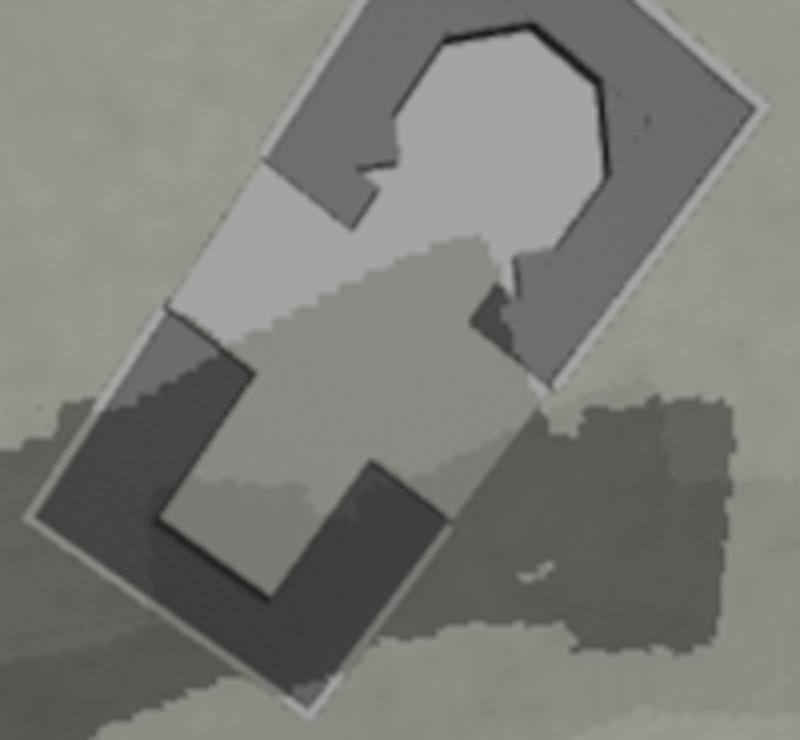

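The crop shows the rim corners at L (25,517), B (308,717) and R (768,105). The recess tail edges run (253,375)-(158,520) and (370,460)-(270,600). I refit with all of these.

```bash
python3 - <<'E'
from h import *
import pickle
from scipy.optimize import least_squares
st,w=pickle.load(open("s2.pkl","rb")); K,Rm,t=cam(w,st)
m=[(-.048,-.098,.019),(.048,-.098,.019),(.048,.098,.019),(-.048,-.03,.017),(.048,-.03,.017),(.048,.014,.017),(-.048,.014,.017),
(-.019,-.03,.017),(.019,-.03,.017),(-.019,-.078,.017),(.019,-.078,.017),(-.019,.014,.017)]
px=[(25,517),(308,717),(768,105),(167,308),(450,521),(545,388),(263,158),(253,375),(370,460),(158,520),(270,600),(352,228)]
m=np.array(m);px=np.array(px)/4+[160,0]-.375
def f(p,full=False):
    c,s=np.cos(p[2]),np.sin(p[2]); X=np.c_[m[:,0]*c-m[:,1]*s+p[0],m[:,0]*s+m[:,1]*c+p[1],m[:,2]+p[3]]
    q=(X-t)@Rm@K.T; return ((q[:,:2]/q[:,2:]-px)).ravel()
for fz in (0,1):
    g=(lambda p:f(p)) if fz else (lambda p:f(np.r_[p[:3],0]))
    r=least_squares(g,[.545,.008,-.805,0],loss="soft_l1");print(r.x.round(4),np.abs(r.fun).max().round(2),r.fun.reshape(-1,2).round(1).tolist())
E
```

```text
[ 0.5453  0.0085 -0.8033  0.    ] 3.5 [[-1.2, 0.3], [0.9, 1.1], [1.9, -0.4], [-1.7, -1.3], [1.8, 1.3], [3.5, 0.6], [-1.4, -1.6], [0.1, -0.6], [0.2, 0.3], [-1.3, 0.4], [-0.5, 1.0], [0.0, -0.4]]
[ 0.5448  0.0082 -0.8008 -0.0071] 2.34 [[0.3, -0.1], [1.1, -0.3], [-0.6, 0.8], [-1.0, -0.8], [1.2, 0.5], [2.3, 0.4], [-1.2, -0.3], [0.4, -0.4], [-0.0, -0.1], [-0.5, -0.1], [-0.1, 0.0], [-0.3, 0.4]]
```

```bash
python3 -m jog '[[[-0.0471,0.0085,0,0,0,0],[-0.0471,0.0085,0,0,0,0],[-0.0471,0.0085,0,0,0,0],[-0.0471,0.0085,0,0,0,0],[-0.0471,0.0085,0,0,0,0],[-0.0471,0.0085,0,0,0,0],[-0.0471,0.0085,0,0,0,0],[0,0,0.036,0,0,0],[0,0,0.036,0,0,0],[0,0,0,0,0,0],[0,0,0,0,0,0],[0,0,0,0,0,0]]]' 0.06
python3 - <<'E'
from h import *
import pickle
st=get_state(); w=snapshot("wrist"); pickle.dump((st,w),open("s3.pkl","wb")); save("w3.png",w,k=1.56)
print(st["tool_pos"])
E
```

```text
clock: 10.05
tool_pos: [0.539, -0.4095, 0.1621]
eef_rot: [0.764, 0.646, 0.0, 0.002]
contact_force: [-0.0, -0.5, 0.4]
opening: 0.678
finger_force: 0.0
[ 0.53904019 -0.40947549  0.16214267]
```

View pics/w3.png

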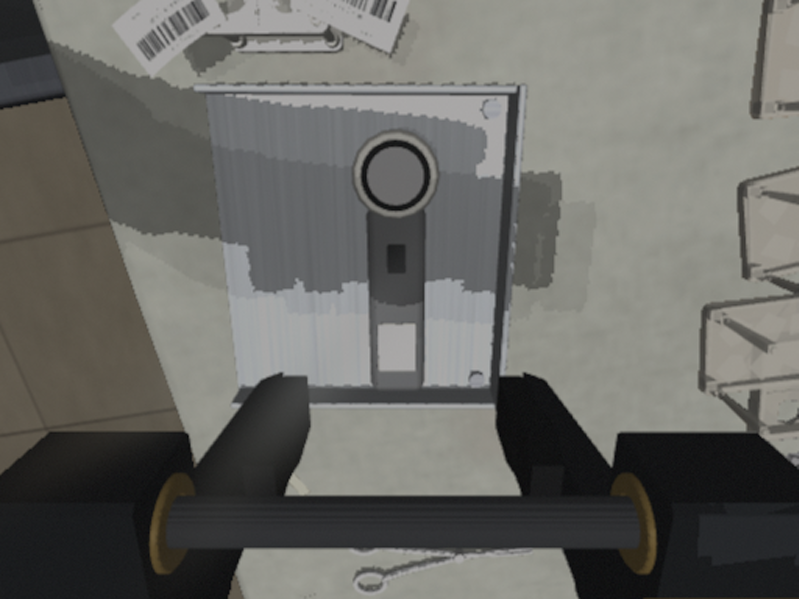

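The view shows the magnifier's head centre at (396,173), handle edges at x≈368 and 424, and tail at about (397,388). It's nearly aligned with the tool.

```bash
python3 - <<'E'
from h import *
import pickle
st,w=pickle.load(open("s3.pkl","rb")); c=cam(w,st); k=1.56
g=cv2.cvtColor(w["frame"],cv2.COLOR_RGB2GRAY)
h=cv2.HoughCircles(cv2.resize(g,None,fx=4,fy=4,interpolation=cv2.INTER_CUBIC)[200:640,800:1240],cv2.HOUGH_GRADIENT,1,300,param1=80,param2=25,minRadius=60,maxRadius=130)
print("hough orig px",(h[0,:,:2]+[800,200])/4,h[0,:,2]/4)
P=lambda u,v,z: proj_plane(*c,np.array([u,v])/k-.2,z)
T=R.from_quat(st["eef_rot"]).as_matrix()
for n,p in dict(head=(396,173,.036),headL=(353,173,.034),headR=(439,173,.034),headT=(396,130,.034),lf=(369,220,.035),rf=(424,220,.035),ln=(373,340,.035),rn=(423,340,.035),tail=(397,389,.033),farwall=(360,85,.024),nearwall=(365,405,.024),bkf=(524,85,.032),bkn=(500,405,.032)).items():
    X=P(*p); print(n,X[:2].round(4),"tool",(T.T@(X-st["tool_pos"])).round(4))
E
```

```text
hough orig px [[253.375 112.625]] [22.3]
head [ 0.5471 -0.3494] tool [ 0.0608 -0.0025  0.1261]
headL [ 0.5251 -0.3459] tool [ 0.0606 -0.0247  0.128 ]
headR [ 0.5689 -0.3533] tool [0.0606 0.0197 0.1281]
headT [ 0.5506 -0.3287] tool [ 0.0817 -0.0024  0.128 ]
lf [ 0.5288 -0.371 ] tool [ 0.0364 -0.0169  0.127 ]
rf [ 0.5575 -0.3759] tool [0.0364 0.0123 0.1271]
ln [ 0.5181 -0.4393] tool [-0.0327 -0.016   0.1271]
rn [ 0.5464 -0.4441] tool [-0.0328  0.0127  0.1272]
tail [ 0.5262 -0.4738] tool [-0.0654 -0.0024  0.1292]
farwall [ 0.5362 -0.3044] tool [ 0.1033 -0.0208  0.1379]
nearwall [ 0.5037 -0.4864] tool [-0.0815 -0.0225  0.1382]
bkf [ 0.6166 -0.3184] tool [0.1029 0.061  0.1302]
bkn [ 0.5859 -0.4956] tool [-0.077   0.0601  0.1304]
```

```bash
python3 -m jog '[[[0,-0.002,0.03,0,0,0],[0,0,0.04,0,0,0],[0,0,0.035,0,0,0],[0,0,0.025,0,0,0],[0,0,0.015,0,0,0],[0,0,0.009,0,0,0],[0,0,0,0,0,0],[0,0,0,0,0,0]]]'
python3 -m jog '[[[0,0,0,0,0,0],[0,0,0,0,0,0],[0,0,0,0,0,0],[0,0,0,0,0,0],[0,0,0,0,0,0]]]' 0.02 25
```

```text
clock: 11.1
tool_pos: [0.5369, -0.4088, 0.0073]
eef_rot: [0.764, 0.646, 0.0, 0.001]
contact_force: [0.3, 0.1, -0.5]
opening: 0.681
finger_force: 0.0
clock: 11.72
tool_pos: [0.5363, -0.4085, 0.0064]
eef_rot: [0.764, 0.646, -0.0, 0.0]
contact_force: [0.0, -0.6, 2.1]
opening: 0.358
finger_force: 25.0
```

```bash
python3 -m jog '[[[0,0,-0.01,0,0,0],[0,0,-0.03,0,0,0],[0,0,-0.04,0,0,0],[0,0,-0.03,0,0,0],[0.0451,-0.0073,0,0,0,0],[0.0451,-0.0073,0,0,0,0],[0.0451,-0.0073,0,0,0,0],[0.0451,-0.0073,0,0,0,0],[0.0451,-0.0073,0,0,0,0],[0.0451,-0.0073,0,0,0,0],[0.0451,-0.0073,0,0,0,0],[0.0451,-0.0073,0,0,0,0]]]'
python3 -m jog '[[[0.0451,-0.0073,0,0,0,0],[0,0,0,0,0,0.127],[0,0,0,0,0,0.127],[0,0,0,0,0,0.127],[0,0,0,0,0,0.127],[0,0,0,0,0,0.127],[0,0,0,0,0,0],[0,0,0,0,0,0],[0,0,0,0,0,0]]]'
python3 - <<'E'
from h import *
import pickle
st=get_state(); w=snapshot("wrist"); s=snapshot("side"); sc=snapshot("scene");pickle.dump((st,w,s,sc),open("s4.pkl","wb")); save("w4.png",w,k=1.56); save("s4.png",s,(190,110,310,200),6)
T=R.from_quat(st["eef_rot"]).as_matrix();print(st["tool_pos"],st["q"],np.arctan2(T[1,0],T[0,0]),T[2],st["contact_force"])
E
```

```text
clock: 13.22
tool_pos: [0.5387, -0.0414, 0.1167]
eef_rot: [0.764, 0.646, 0.0, 0.0]
contact_force: [1.7, 0.6, -1.9]
opening: 0.359
finger_force: 25.0
clock: 14.35
tool_pos: [0.5389, 0.0028, 0.1163]
eef_rot: [0.927, 0.376, 0.0, -0.0]
contact_force: [-0.3, 1.2, -0.5]
opening: 0.365
finger_force: 25.0
[0.53886304 0.00276977 0.11631058] [-0.03069151  0.76262208 -0.09970406  1.9334385   0.15749812  0.45276129
 -1.04560223] 0.769931633642672 [ 2.01136826e-04 -3.34443500e-05 -9.99999979e-01] [-0.34238324  1.21296484 -0.47904174]
```

View pics/w4.png

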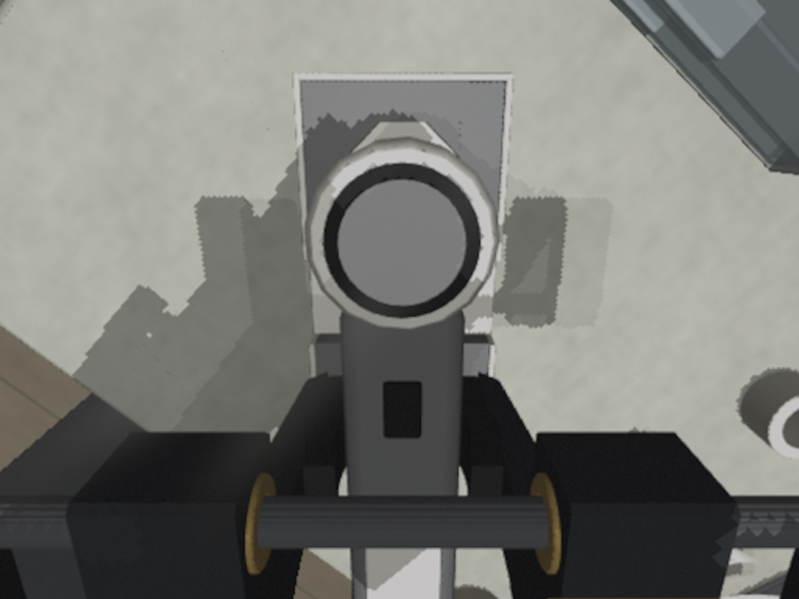

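The held magnifier's head is at (403,241), and the tray's far rim corners are at (295,74) and (513,74). Next I check the offsets in tool coordinates.

```bash
python3 - <<'E'
from h import *
import pickle
st,w,s,sc=pickle.load(open("s4.pkl","rb")); k=1.56
K=np.array(w["mtx"]);M=np.array(w["mount"])
def P(u,v,z): # z in tool frame
    d=M[:3,:3]@np.linalg.solve(K,np.r_[np.array([u,v])/k-.2,1]);t=M[:3,3];return (t+d*(z-t[2])/d[2]).round(4)
zt=st["tool_pos"][2]
print("head",P(402,241,-.0296),P(310,240,-.026),P(497,240,-.026),"handle",P(342,320,-.028),P(464,320,-.028))
for n,p in dict(fl=(294,73),fr=(513,73),ledge=(312,325),redge=(493,325)).items(): print(n,P(*p,zt-.019))
for n,p in dict(gapL=(312,334),gapR=(493,334)).items(): print(n,P(*p,zt-.017))
E
```

```text
head [ 0.0596  0.0002 -0.0296] [ 0.059  -0.0216 -0.026 ] [ 0.059   0.0226 -0.026 ] handle [ 0.0396 -0.0145 -0.028 ] [ 0.0396  0.0153 -0.028 ]
fl [ 0.1059 -0.0466  0.0973]
fr [0.1059 0.0482 0.0973]
ledge [-0.0112 -0.0453  0.0973]
redge [-0.0112  0.0462  0.0973]
gapL [-0.017  -0.046   0.0993]
gapR [-0.017   0.0469  0.0993]
```

Aligned to within 1 mm, so I lower it in, watching the force.

```bash
python3 -m jog '[[[0.0005,0.0005,0.03,0,0,0],[0,0,0.03,0,0,0],[0,0,0.025,0,0,0],[0,0,0.01,0,0,0],[0,0,0.004,0,0,0],[0,0,0.003,0,0,0],[0,0,0,0,0,0]]]'
python3 -m jog '[[[0,0,0.002,0,0,0],[0,0,0.002,0,0,0],[0,0,0.002,0,0,0],[0,0,0.001,0,0,0],[0,0,0,0,0,0]]]'
```

```text
clock: 15.38
tool_pos: [0.54, 0.0027, 0.0147]
eef_rot: [0.927, 0.375, 0.0, 0.0]
contact_force: [0.1, 0.4, -1.3]
opening: 0.362
finger_force: 25.0
clock: 16.0
tool_pos: [0.5395, 0.0027, 0.0071]
eef_rot: [0.927, 0.375, -0.0, 0.0]
contact_force: [-0.0, 0.3, -0.3]
opening: 0.358
finger_force: 25.0
```

```bash
python3 -m jog '[[[0,0,0.0007,0,0,0],[0,0,0,0,0,0]]]'
python3 -m jog '[[[0,0,0,0,0,0],[0,0,0,0,0,0],[0,0,0,0,0,0],[0,0,-0.01,0,0,0],[0,0,-0.03,0,0,0],[0,0,-0.04,0,0,0],[0,0,-0.04,0,0,0],[0,0,0,0,0,0],[0,0,0,0,0,0]]]' 0.06
python3 - <<'E'
from h import *
import pickle
st=get_state(); w=snapshot("wrist"); s=snapshot("side");pickle.dump((st,w,s),open("s5.pkl","wb"))
c=cam(w,st)
T=R.from_quat(st["eef_rot"]).as_matrix()
g=cv2.cvtColor(w["frame"],cv2.COLOR_RGB2GRAY)
h=cv2.HoughCircles(cv2.resize(g,None,fx=4,fy=4,interpolation=cv2.INTER_CUBIC)[:800,700:1400],cv2.HOUGH_GRADIENT,1,400,param1=80,param2=25,minRadius=60,maxRadius=220)
for x,y,r in h[0]:
    u=np.array([x+700,y])/4-.375
    print(u,r/4)
    for z in(.036,.046):
        X=proj_plane(*c,u,z); print(z,X.round(4),(T.T@(X-st["tool_pos"])).round(4), "ring radius m", r/4/K[0,0]*.0 if 0 else r/4/331*(c[2][2]-z)/.947)
print(st["tool_pos"])
E
```

```text
clock: 16.25
tool_pos: [0.5396, 0.0028, 0.0065]
eef_rot: [0.927, 0.375, -0.0, 0.0]
contact_force: [0.6, 0.0, -1.2]
opening: 0.363
finger_force: 25.0
clock: 17.38
tool_pos: [0.5392, 0.0027, 0.1265]
eef_rot: [0.927, 0.375, -0.0, 0.0]
contact_force: [-0.3, 0.5, -1.1]
opening: 0.682
finger_force: 0.0
[258.  117.5] 25.7
0.036 [0.5824 0.0437 0.036 ] [0.0597 0.0005 0.0905] ring radius m 0.019394029665008524
0.046 [0.5831 0.0445 0.046 ] [0.0607 0.0005 0.0805] ring radius m 0.018574140475685147
[0.53917392 0.00265604 0.12648003]
```

The magnifier reads seated: head at (0.582,0.044), 36 mm top height, no insertion force. Now back to the rack.

```bash
python3 -m jog '[[[0,0,0,0,0,-0.127],[0,0,0,0,0,-0.127],[0,0,0,0,0,-0.127],[0,0,0,0,0,-0.127],[0,0,0,0,0,-0.127],[-0.0453,0.0016,0,0,0,0],[-0.0453,0.0016,0,0,0,0],[-0.0453,0.0016,0,0,0,0],[-0.0453,0.0016,0,0,0,0],[-0.0451,0.0018,0,0,0,0],[0,0,0,0,0,0],[0,0,0,0,0,0]]]' 0.088
python3 - <<'E'
from h import *
st=get_state();T=R.from_quat(st["eef_rot"]).as_matrix();print(st["tool_pos"],np.arctan2(T[1,0],T[0,0]),T.T@(np.array([.5097,-.2219,.0426])-st["tool_pos"]))
E
```

```text
clock: 18.98
tool_pos: [0.5096, -0.2208, 0.1256]
eef_rot: [0.764, 0.646, 0.0, -0.001]
contact_force: [0.3, -0.0, 0.1]
opening: 0.999
finger_force: 0.0
[ 0.50963415 -0.22082941  0.12558428] 1.4040991883460578 [-0.00115722  0.0003739   0.0829823 ]
```

```bash
python3 -m jog '[[[-0.0005,0,0.025,0,0,0],[0,0,0.025,0,0,0],[0,0,0.02,0,0,0],[0,0,0.013,0,0,0],[0,0,0,0,0,0],[0,0,0,0,0,0]]]'
python3 -m jog '[[[0,0,0,0,0,0],[0,0,0,0,0,0],[0,0,0,0,0,0],[0,0,0,0,0,0],[0,0,0,0,0,0],[0,0,0,0,0,0]]]' 0.05 15
```

```text
clock: 19.73
tool_pos: [0.5105, -0.2219, 0.044]
eef_rot: [0.763, 0.646, 0.0, 0.0]
contact_force: [-0.6, -0.4, 0.5]
opening: 0.998
finger_force: 0.0
clock: 20.48
tool_pos: [0.51, -0.2224, 0.0437]
eef_rot: [0.764, 0.646, -0.0, 0.0]
contact_force: [-1.4, -0.8, 4.4]
opening: 0.654
finger_force: 15.0
```

```bash
python3 -m jog '[[[0,0,-0.01,0,0,0],[0,0,-0.032,0,0,0],[0,0,-0.032,0,0,0],[-0.035,-0.0011,0,0,0,0],[-0.035,-0.0011,0,0,0,0],[-0.035,-0.0011,0,0,0,0],[-0.035,-0.0011,0,0,0,0],[-0.0353,-0.0013,0,0,0,0],[0,0,0,0,0,0],[0,0,0,0,0,0],[0,0,0,0,0,0]]]'
python3 - <<'E'
from h import *
st=get_state();T=R.from_quat(st["eef_rot"]).as_matrix();print(st["tool_pos"],T.T@(np.array([.4748,-.394,.0477])-st["tool_pos"]))
E
```

```text
clock: 21.85
tool_pos: [0.4759, -0.3924, 0.1177]
eef_rot: [0.763, 0.647, 0.0, -0.0]
contact_force: [-0.1, -0.1, -0.6]
opening: 0.654
finger_force: 15.0
[ 0.47589192 -0.39236046  0.11768817] [-0.00187874 -0.00081621  0.06998591]
```

```bash
python3 -m jog '[[[-0.001,-0.0005,0.03,0,0,0],[0,0,0.025,0,0,0],[0,0,0.01,0,0,0],[0,0,0.003,0,0,0],[0,0,0,0,0,0],[0,0,0,0,0,0]]]'
python3 - <<'E'
from h import *
q=[]
for i in range(4):
    st=get_state();q.append(st["tool_pos"]);snapshot("side")
print(np.mean(q,0),np.std(q,0))
E
python3 -m jog '[[[0,0,0.001,0,0,0],[0,0,0.001,0,0,0],[0,0,0,0,0,0]]]'
```

```text
clock: 22.6
tool_pos: [0.4751, -0.3954, 0.0504]
eef_rot: [0.764, 0.646, 0.0, 0.001]
contact_force: [0.1, 0.7, -1.7]
opening: 0.659
finger_force: 15.0
[ 0.47494052 -0.39538495  0.05029188] [1.19090921e-04 1.30155673e-05 1.13010359e-04]
clock: 23.18
tool_pos: [0.4745, -0.3951, 0.0478]
eef_rot: [0.764, 0.646, -0.0, 0.0]
contact_force: [-0.8, 0.5, 3.3]
opening: 0.653
finger_force: 15.0
```

```bash
python3 -m jog '[[[0,0,0,0,0,0],[0,0,0,0,0,0],[0,0,0,0,0,0],[0,0,0,0,0,0],[0,0,-0.02,0,0,0],[0,0,-0.04,0,0,0],[0,0,-0.05,0,0,0],[0,0,-0.05,0,0,0],[-0.029,0.0283,-0.053,0,0,0],[-0.0282,0.0283,0,0,0,0],[0,0,0,0,0,0],[0,0,0,0,0,0]]]' 0.088
python3 - <<'E'
from h import *
import pickle
st0,d=pickle.load(open("s0.pkl","rb")); st1,w1=pickle.load(open("s1.pkl","rb"))
st=get_state(); w=snapshot("wrist"); s=snapshot("side"); pickle.dump((st,w,s),open("s6.pkl","wb"))
print(st["tool_pos"]-st1["tool_pos"])
G=lambda f:cv2.cvtColor(f,cv2.COLOR_RGB2GRAY).astype(np.float32)
def shift(a,b,box):
    x0,y0,x1,y1=box; m=5; k=8
    t=cv2.resize(a[y0:y1,x0:x1],None,fx=k,fy=k,interpolation=cv2.INTER_CUBIC)
    i=cv2.resize(b[y0-m:y1+m,x0-m:x1+m],None,fx=k,fy=k,interpolation=cv2.INTER_CUBIC)
    r=cv2.matchTemplate(i,t,cv2.TM_CCOEFF_NORMED);_,v,_,l=cv2.minMaxLoc(r);return l[0]/k-m,l[1]/k-m,round(v,3)
a,b=G(d["side"]["frame"]),G(s["frame"])
print("side rack far top",shift(a,b,(225,228,262,268)),"near front face",shift(a,b,(225,268,258,294)),"static bay",shift(a,b,(285,240,315,305)))
a,b=G(w1["frame"]),G(w["frame"])
print("wrist rack",shift(a,b,(170,45,225,165)),"upper",shift(a,b,(170,45,225,100)),"lower",shift(a,b,(170,100,225,165)),"static",shift(a,b,(290,8,330,180)),shift(a,b,(180,168,310,185)))
E
```

```text
clock: 24.68
tool_pos: [0.5188, -0.4576, 0.2574]
eef_rot: [0.763, 0.646, 0.0, -0.001]
contact_force: [-0.0, 1.0, 0.3]
opening: 0.997
finger_force: 0.0
[-0.00210338  0.00298146 -0.00365079]
side rack far top (0.375, 0.125, 0.378) near front face (0.125, 0.375, 0.421) static bay (0.0, 0.0, 0.588)
wrist rack (3.0, 3.375, 0.943) upper (3.5, 3.375, 0.964) lower (2.625, 3.375, 0.908) static (3.125, 2.625, 0.947) (2.0, 3.0, 0.966)
```

The rack is back within about 1 mm of where it started, by image comparison before and after. I'm handing in.

```bash
python3 -c "
from plant import *
print(finish_job())"
```

```text
the job is handed in; nothing more can be done
None
```

I handed the job in at about 25 s. The magnifier is in its tray recess, head in the round end. The rack stands back in the bay within about 1 mm of its original place. I checked both from camera measurements and force readings. I didn't touch the other things on the table.

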